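Open the tea tumbler's double lid for filling

TASK

The tea tumbler has fallen over: stand it up on the table and let go, then put its double lid on, inner lid and wooden cap together as they stand on the saucer, until the inner lid sits fully down on the rim. Then lift the cap alone off, so that hot water can be poured through the inner lid, which stays seated as it is, and finish while holding the cap still and level, a good 5 cm or more higher than it sat. Drop nothing, keep the cap on the inner lid until that is seated, and leave the mug, the creamer and the spoon jar alone.

Things in the scene. Friction and masses are not known exactly. Their poses are not given: they have to be found in the camera images.
- tumbler: the tea tumbler: brushed steel, open, round, 60 mm outside diameter, 120 mm high, inside 52 mm (wall 4 mm, inner floor 6 mm up), 0.15 to 0.3 kg. Starts lying on its side on the table, axis level; it can roll. Origin at the centre of the foot's underside, z axis from foot to mouth (up when standing; the origin is then at height 0)
- tumbler_mouth (a point): centre of the tumbler's mouth, in the plane of its rim, 120 mm from the foot
- inner_lid: inner lid, about 80 g: steel strainer plug 48 mm in diameter (42 at its lowest edge), 25 mm long, that enters the tumbler's mouth; above it the grey collar (see collar); on top a steel neck 44 mm wide, 8 mm high, with a holed plate. Origin at the centre of the plug's underside, z up. Starts standing on its plug on the saucer; seated, the origin is 95 mm above the tumbler's foot
- collar (a point): middle of the inner lid's grey plastic collar, 66 mm in diameter and 12 mm high, 25 to 37 mm above the inner lid's origin (this point at 31 mm). It juts out 6 mm all round below the cap, comes to rest on the tumbler's rim, and is the place to grip so as to carry inner lid and cap together
- cap: cap, the outer lid, about 40 g: pale wood, 54 mm in diameter, 14 mm high, hollow below (47 mm wide, 10 mm deep), with a knob on top. It sits loosely over the inner lid's neck, its edge resting on the collar, and comes off when raised by itself. Origin at the centre of its lower edge, z up to the knob; nested, it lies 37 mm above the inner lid's origin
- cap_knob (a point): middle of the cap's round knob, 18 mm (foot) to 20 mm (top) in diameter, 14 mm high; this point is 21 mm above the cap's lower edge and 7 mm above the cap's flat top
- saucer: white saucer fixed to the table, 104 mm in diameter, rim 9 mm high, flat floor 80 mm across at 5 mm height; the double lid stands on it. Origin at the centre of its underside
- mug: bystander: frosted mug with a handle towards its y axis, 76 mm in diameter, 95 mm high, about 0.3 kg. Origin at the centre of its underside
- creamer: bystander: small white creamer with a lip and a small loop handle, 60 mm in diameter, 85 mm high, about 0.25 kg. Origin at the centre of its underside
- spoon_jar: bystander: frosted jar of spoons, 74 mm in diameter, 100 mm high, spoons to 165 mm. Origin at the centre of its underside
Mind the look-alikes: they are no part of the job. Of the things like the cap, leave any that is green; of the rest the larger one is meant.

How it is judged (in metres and radians):
On the way, in this order (a step that is already met when the one before it is completed fails the run):
1. the tumbler stands upright on the table, at rest and let go (angle between tumbler's own z axis and vertical below 0.08 rad and height (world z) of tumbler between -0.006 and 0.006 m and linear speed of tumbler below 0.02 m/s and contact force between the fingers and tumbler below 0.05 N), for 0.2 s.
2. the double lid is on the standing tumbler: inner lid fully seated, the cap still nested on it (angle between tumbler's own z axis and vertical below 0.08 rad and height (world z) of tumbler between -0.006 and 0.006 m and z of inner_lid in the frame of tumbler between 0.09 and 0.0985 m and horizontal distance between inner_lid and tumbler below 0.005 m and angle between the z axis of inner_lid and the z axis of tumbler, either way round below 0.05 rad and z of cap in the frame of inner_lid between 0.034 and 0.0405 m and horizontal distance between cap and inner_lid below 0.004 m and linear speed of inner_lid below 0.02 m/s), for 0.2 s.
At the end, for the whole second after the job is handed in: Tumbler upright (0.08 rad), at rest on the table; inner lid seated (origin 90 to 98.5 mm above the foot, 5 mm sideways, 0.05 rad); cap alone held still in the fingers, level within 0.26 rad, origin 85 mm or more above the inner lid's; the robot touches neither inner lid nor tumbler (all of step 1 and z of inner_lid in the frame of tumbler between 0.09 and 0.0985 m and horizontal distance between inner_lid and tumbler below 0.005 m and angle between the z axis of inner_lid and the z axis of tumbler, either way round below 0.05 rad and z of cap in the frame of inner_lid above 0.085 m and angle between cap's own z axis and vertical below 0.26 rad and contact force between the fingers and cap above 0.5 N and contact force between each of cap, the arm, the fingers and inner_lid below 0.05 N and contact force between each of cap, the arm and tumbler below 0.05 N and linear speed of cap below 0.03 m/s and linear speed of inner_lid below 0.02 m/s); the arm keeps its last pose, push and grip.
It fails at once if the cap comes off while the inner lid is not seated in the standing tumbler ((z of cap in the frame of inner_lid above 0.048 m or distance between cap and inner_lid above 0.05 m) and not (angle between tumbler's own z axis and vertical below 0.15 rad and z of inner_lid in the frame of tumbler between 0.085 and 0.102 m and horizontal distance between inner_lid and tumbler below 0.008 m)).
It fails at once if the double lid is dropped (contact force between the fingers and inner_lid below 0.01 N and contact force between the fingers and cap below 0.01 N and linear speed of inner_lid above 0.4 m/s).
It fails at once if the cap is dropped (contact force between the fingers and cap below 0.01 N and z of cap in the frame of inner_lid above 0.045 m and linear speed of cap above 0.4 m/s).
It fails at once if the tumbler is dropped or knocked over (contact force between the fingers and tumbler below 0.01 N and linear speed of tumbler above 0.5 m/s).
It fails at once if a bystander is disturbed (distance of any of mug, creamer, spoon_jar from where it was at the start of the episode above 0.015 m or angle between any of mug, creamer, spoon_jar's own z axis and vertical above 0.15 rad).
It also fails if it takes over 72 s, if anything falls off the work surface, if the arm or the gripper's body presses on something with over 40 N, if the wrist force passes 120 N, or if a joint passes its speed limit or range.

ROBOT

A 7-joint arm with a two-finger parallel gripper is mounted at the origin on the work surface. World frame = base frame: x ahead of the robot, y to its left, z up, the work surface at z = 0. Lengths are in mm, angles in rad, forces in N, time in s.
With the tool pointing down it reaches from about 400 to 850 mm from the base axis. Payload 4.5 kg.
Tool frame: the origin (TCP) lies midway between the tips of the shut fingers; the grasp point (between the pads) lies arm.pinch_z behind it (arm.pinch_z is the distance from the TCP to the grasp point, in mm); z points along the fingers, y is the line along which they close (so a half turn about z gives the same grasp; the last joint's range is limited). The gripper opens to 88 mm and grips with 3 to 60 N. Pads are 18 mm wide; open, the fingers measure 123 mm over their backs; the gripper's body (75 mm by 187 mm) begins 45 mm behind the grasp point.
Start: joints at [1.168, 0.689, -0.195, 1.565, 0.157, 0.902, -0.215], TCP at [264.432, -566.33, 238.743] pointing down, gripper open.
Joint ranges: [-3.01, 3.01], [-0.46, 2.08], [-1.47, 1.51], [0.13, 2.56], [-1, 4.14], [0.04, 2.09], [-2.66, 2.66]. Speed limits (rad/s): [2.57, 2.57, 3.14, 3.14, 3.14, 3.14, 3.14].

INTERFACE

Orientations are given as a rotation vector (axis times angle).
In Python, from station import arm, optics gives the robot as it stands.
- The arm moves only by the tool drive_tool, never from a script. Its argument "motion" is a list of rows, each a list of 2 entries, a list of its own where there are three numbers: the shift along the world's x, y, z in cm, then the turn about the world's z in degrees. In form: [[[x, y, z], spin], ...]. A call has 1 to 8 rows; each row is the pose to reach, as a shift and turn from the pose commanded when the call began; what a row does not reach only later rows make up. A row lasts 1/10 s, in which the tool goes at most 50 mm and 8.59 degrees, less where a joint would pass 70% of its speed; a pose out of reach is approached as far as the arm can. A call with a gripper value outside its range is refused whole. "fingers" is the closure in counts, from 0 (fully open) to 255 (shut), set as the call begins (left out, the last holds). The fingers move at their own pace and stop on an object; "squeeze" is the grip in N (left out, the last holds). Time passes only in rows, so rows that repeat a pose let the fingers close. It gives the time, the measured TCP pose, the force, the opening and the grip force at its end, in the units of the state.
- arm.read_state(): the state, without advancing time (a new reading comes with each control period).
- optics.grab_frame(name): name is "scene" or "top"; returns the picture (384x512x3 uint8, red, green, blue); there is no depth.
- optics.camera_params(name): a dict with "K" (3x3 intrinsics, pixels), "D" ([k1, k2, p1, p2, k3] as OpenCV has them; the pictures are not rectified), "T" (4x4, takes a point from camera to world coordinates). Camera axes: x right, y down, z forward; pixel columns grow to the right and rows downward; lengths in mm; the calibration is good to about 2 mm. A picture is of the moment at which its call begins. camera_params takes no time and is no camera call.
- arm.hand_in(): hands the job in; it is judged then, once.
Trained networks look in the newest picture that a camera, given by its name, has taken for a name from the list of things; names that differ only in an ending like _2 or _b are one class to them, and where a whole thing is asked for, a point or a joint stands for the part that bears it (a point fixed in the world has none). Each returns a list of dicts, best first, with "confidence" (0 to 1); they miss things now and then, are a little off and sometimes report something else, mostly with a low value. They report only what shows in the picture. A call takes as long as a camera call. They do not tell look-alikes from the thing itself.
- optics.look_for(thing, camera): "location" ([column, row] in pixels, amid what is visible of it).
- optics.cut_out(thing, camera): "mask" (384x512 bool, what is visible of it) and "location" ([column, row] in pixels, amid what is visible of it).
- optics.place_of(thing, camera): "location" ([column, row] in pixels: a listed point, or the origin of a listed thing).
The state is a dict: "t": time; "joints": joint angles; "joint_velocities": joint speeds; "effort": joint torques, N m; "eef_pos": TCP position; "tool_rot": TCP orientation; "contact_force": force on the tool from outside, world axes, zero at the start; "moment": the same for the moment, N m; "gripper_width": finger opening in mm; "grip_force": force on a finger pad.
Only numpy, scipy, OpenCV 4.12 (cv2) and the standard library are available. Lean on these libraries where they do the work, as an engineer would, in place of code of your own. Each camera call takes 0.05 s, during which the arm holds its last target. There are 200 camera calls.

## Working session

There is one attempt and no reset: what is moved stays moved. The work goes in short steps, Python scripts to look and compute and a tool call to move; the robot and the scene stay as the last step left them, time stands still between calls to the robot, and variables do not carry over. Pictures are saved under pics/ and viewed, at most 10 in all, crops included, and the job is handed in when it is done.

Besides the shell and the picture viewer there is one more tool, called after ">>>" in YAML: its name, and indented under it one key for each argument. drive_tool: Moves the arm, as the interface text tells. Its arguments: {"type":"object","properties":{"motion":{"type":"array","items":{"type":"array"}},"fingers":{"type":"number"},"squeeze":{"type":"number"}},"required":["motion"]}

```bash
ls; mkdir -p pics
cat > h.py <<'E'
import numpy as np, cv2
from station import arm, optics
def snap(cam,fn=None):
    im=optics.grab_frame(cam)
    if fn: cv2.imwrite('pics/'+fn,im[:,:,::-1])
    return im
def ray(cam,px):
    p=optics.camera_params(cam);K=np.array(p['K'],float);D=np.array(p['D'],float);T=np.array(p['T'])
    u=cv2.undistortPoints(np.array([[px]],float),K,D)[0,0]
    return T[:3,3],T[:3,:3]@np.array([u[0],u[1],1.])
def at(cam,px,z):
    o,d=ray(cam,px); return o+d*(z-o[2])/d[2]
def tri(pa,pb,ca='scene',cb='top'):
    o1,d1=ray(ca,pa);o2,d2=ray(cb,pb)
    s=np.linalg.lstsq(np.c_[d1,-d2],o2-o1,rcond=None)[0]
    a=o1+d1*s[0];b=o2+d2*s[1]
    return (a+b)/2,np.linalg.norm(a-b)
def proj(cam,X):
    p=optics.camera_params(cam);T=np.linalg.inv(np.array(p['T']))
    return cv2.projectPoints(np.array(X,float).reshape(-1,1,3),cv2.Rodrigues(T[:3,:3])[0],T[:3,3],np.array(p['K'],float),np.array(p['D'],float))[0][:,0]
E
python3 - <<'E'
from h import *
np.set_printoptions(precision=1,suppress=True)
a=snap('scene','s0.png');b=snap('top','t0.png')
for c in('scene','top'):
    T=np.array(optics.camera_params(c)['T']);print(c,T[:3,3],T[:3,2])
    for n in('tumbler','tumbler_mouth','inner_lid','collar','cap','cap_knob','saucer','mug','creamer','spoon_jar'):
        print(c,n,[(np.round(r['location'],1).tolist(),round(r['confidence'],2)) for r in optics.place_of(n,c)])
s=arm.read_state();print(s, arm.pinch_z)
E
```

```text
pics
scene [1300.9  475.5  976.9] [-0.6 -0.4 -0.7]
scene tumbler [([307.1, 186.5], 0.85), ([256.4, 164.7], 0.59)]
scene tumbler_mouth [([275.4, 195.2], 0.9)]
scene inner_lid [([258.5, 163.8], 0.68), ([228.6, 244.2], 0.25)]
scene collar [([257.8, 157.7], 0.57)]
scene cap [([229.8, 152.3], 0.62), ([255.3, 156.6], 0.48), ([240.9, 189.3], 0.45)]
scene cap_knob [([236.8, 185.2], 0.63), ([257.9, 155.9], 0.6), ([232.3, 149.9], 0.45)]
scene saucer [([257.1, 166.6], 0.66)]
scene mug [([229.8, 245.0], 0.92)]
scene creamer [([160.9, 159.1], 0.69)]
scene spoon_jar [([389.9, 276.4], 0.6)]
top [ 449.3    8.3 1009.6] [ 0.2  0.  -1. ]
top tumbler [([232.4, 245.4], 0.9)]
top tumbler_mouth [([261.1, 214.6], 0.83), ([264.3, 129.8], 0.56)]
top inner_lid [([315.8, 256.8], 0.7)]
top collar [([314.9, 251.2], 0.59)]
top cap [([314.6, 250.3], 0.79), ([309.8, 204.6], 0.63)]
top cap_knob [([307.0, 203.0], 0.63), ([321.6, 252.4], 0.59), ([363.3, 253.7], 0.48), ([421.9, 186.1], 0.28)]
top saucer [([315.2, 246.0], 0.68), ([234.3, 248.0], 0.5)]
top mug [([261.8, 130.7], 0.88)]
top creamer [([421.3, 185.9], 0.85)]
top spoon_jar [([108.9, 193.5], 0.7)]
{'t': 1.1, 'joints': array([ 1.2,  0.7, -0.2,  1.6,  0.2,  0.9, -0.2]), 'joint_velocities': array([-0.,  0., -0.,  0., -0.,  0., -0.]), 'effort': array([ -0. , -52.7,  -1.3, -15.4,  -0.1,  -0. ,   0. ]), 'eef_pos': array([ 264.4, -566.3,  238.7]), 'tool_rot': array([3.1, 0.7, 0. ]), 'contact_force': array([-0.7, -0. ,  0.1]), 'moment': array([-0., -0., -0.]), 'grip_force': 0.0, 'gripper_width': 88.09011561193762} 18.700000000000003
```

Run:
```python
import cv2
a=cv2.imread('pics/s0.png')[110:310,130:430];b=cv2.imread('pics/t0.png')[90:320,90:460]
cv2.imwrite('pics/s0c.png',cv2.resize(a,None,fx=2.6,fy=2.6,interpolation=3));cv2.imwrite('pics/t0c.png',cv2.resize(b,None,fx=2.1,fy=2.1,interpolation=3))
```

```text
(no output)
```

View pics/s0c.png

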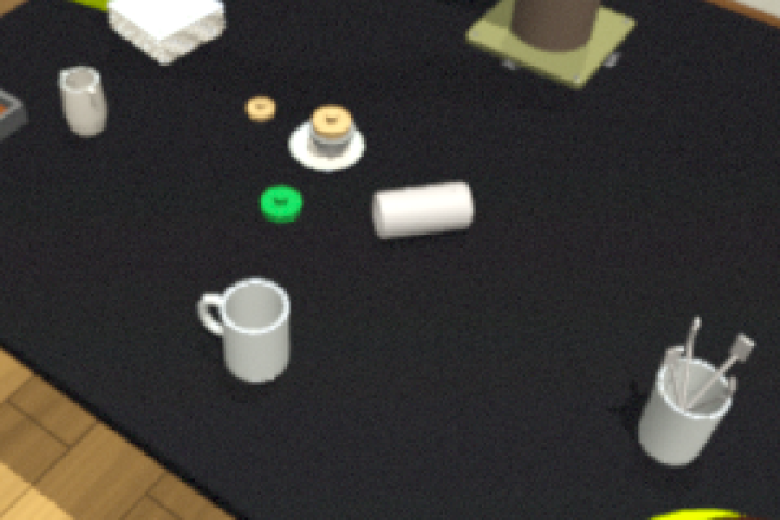

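View pics/t0c.png

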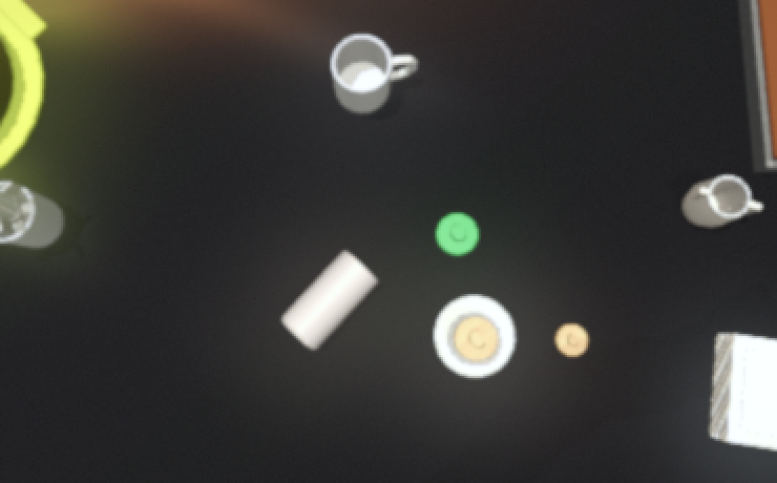

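The scene shows the tumbler lying at crop (425,210) and, from the top, at (330,300). The double lid is on the saucer, with a green cap and a small tan cap as look-alikes. The fallback question is which end of the tumbler is the mouth, so I'll zoom in on it and compute the positions.

Run:
```python
from h import *
np.set_printoptions(precision=1,suppress=True)
for n,ps,pt,z in[('foot',(307.1,186.5),(232.4,245.4),30),('mouth',(275.4,195.2),(261.1,214.6),30),('lid o',(258.5,163.8),(315.8,256.8),5),('collar',(257.8,157.7),(314.9,251.2),36),('knob',(257.9,155.9),(321.6,252.4),63),('saucer',(257.1,166.6),(315.2,246),0),('mug',(229.8,245),(261.8,130.7),0),('creamer',(160.9,159.1),(421.3,185.9),0),('jar',(389.9,276.4),(108.9,193.5),0)]:
    print(n,at('scene',ps,z),at('top',pt,z),tri(ps,pt))
a=cv2.imread('pics/s0.png')[170:215,262:322];b=cv2.imread('pics/t0.png')[200:268,215:280]
f=lambda x:cv2.resize(x,(390,400),interpolation=2)
im=np.hstack([f(a),f(b)]).astype(float);cv2.imwrite('pics/z.png',np.clip(255*(im/255)**1.8,0,255))
for c in('scene','top'):
    snap(c)
    m=optics.cut_out('tumbler',c)
    for r in m[:2]:
        if r['confidence']>.3:
            p=np.argwhere(r['mask'])[:,::-1].astype(np.float32);print(c,r['confidence'],len(p),cv2.minAreaRect(p))
            if c=='top':print([at('top',q,30) for q in cv2.boxPoints(cv2.minAreaRect(p))])
```

```text
foot [440.3  93.6  30. ] [453.8  98.1  30. ] (array([453.2,  98. ,  43.4]), np.float64(2.5392048055516803))
mouth [540.6  29.1  30. ] [536.4  20.9  30. ] (array([535.8,  23.2,  22.6]), np.float64(5.171571200259246))
lid o [ 425.6 -123.4    5. ] [ 422.9 -128.2    5. ] (array([ 422.1, -127.5,    0.5]), np.float64(2.837250857925559))
collar [ 428.1 -125.8   36. ] [ 438.3 -122.    36. ] (array([ 438. , -119.9,   46.4]), np.float64(1.5549973257392629))
knob [ 445.1 -113.9   63. ] [ 435.5 -135.5   63. ] (array([ 431.9, -131.6,   46.3]), np.float64(14.431106322585231))
saucer [ 436.8 -121.6   -0. ] [ 452. -128.   -0.] (array([ 449. , -120.8,   11.1]), np.float64(12.670544984199786))
mug [777.2  19.9   0. ] [784.3  18.9   0. ] (array([781.2,  20.7,   6. ]), np.float64(4.26208246419687))
creamer [ 624.5 -437.6    0. ] [ 619.2 -432.7    0. ] (array([ 621.4, -437.3,   -3.6]), np.float64(6.227145604356371))
jar [582.7 463.6   0. ] [600.3 455.1   0. ] (array([595.7, 457.5,  11. ]), np.float64(14.866062106713848))
scene 0.62 624 ((292.4499816894531, 190.65000915527344), (17.5362491607666, 37.75950241088867), 81.8698959350586)
top 0.66 1025 ((245.79434204101562, 232.26979064941406), (22.790348052978516, 46.37928009033203), 42.51044845581055)
[array([463.8, 126.9,  30. ]), array([555.9,  42.8,  30. ]), array([513.9,  -2.9,  30. ]), array([423.1,  81.3,  30. ])][ WARN:0@0.248] global loadsave.cpp:1063 imwrite_ Unsupported depth image for selected encoder is fallbacked to CV_8U.
```

View pics/z.png

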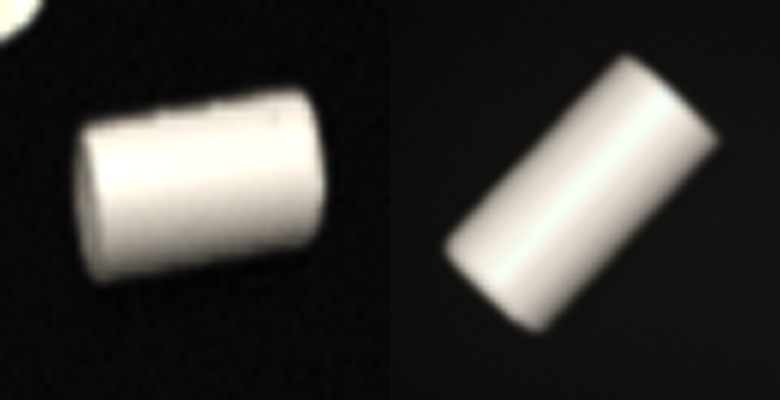

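The mouth is the near-camera end: a dark sliver shows on the left of the zoomed scene crop at about (85,200). Both networks agree. I'll go above the pinch point at about (515,38), 95 mm from the foot, with the fingers across the axis.

>>> drive_tool:
  motion:
    - [[25,60.4,-7],111]
    - [[25,60.4,-7],111]
    - [[25,60.4,-7],111]
    - [[25,60.4,-7],111]
    - [[25,60.4,-7],111]
    - [[25,60.4,-7],111]
    - [[25,60.4,-7],111]
    - [[25,60.4,-7],111]
  fingers: 0

```text
t: 2.1
eef_pos: [417.3, -197.2, 196.3]
tool_rot: [2.14, 2.299, 0.001]
contact_force: [0.9, -0.6, 0.6]
gripper_width: 88.4
grip_force: 0.0
```

```bash
cat >> h.py <<'E'
def st():
    s=arm.read_state();R=cv2.Rodrigues(np.array(s['tool_rot'],float))[0]
    print('t',round(s['t'],2),'p',np.round(s['eef_pos'],1),'yang',round(float(np.degrees(np.arctan2(R[1,1],R[0,1]))),2),'zt',np.round(R[:,2],3),'F',np.round(s['contact_force'],1),'w',round(s['gripper_width'],1),'g',round(s['grip_force'],1),'j',np.round(s['joints'],2))
E
python3 -c "
from h import *;st()"
```

```text
t 2.1 p [ 417.3 -197.2  196.3] yang 4.1 zt [ 0.001 -0.    -1.   ] F [ 0.9 -0.6  0.6] w 88.4 g 0.0 j [ 0.64  0.58 -0.46  2.08  0.46  0.58 -0.08]
```

>>> drive_tool:
  motion:
    - [[9.7,23.5,-8.5],43]
    - [[9.7,23.5,-8.5],43]
    - [[9.7,23.5,-8.5],43]
    - [[9.7,23.5,-8.5],43]
    - [[9.7,23.5,-8.5],43]
    - [[9.7,23.5,-8.5],43]
    - [[9.7,23.5,-8.5],43]
    - [[9.7,23.5,-8.5],43]

```text
t: 2.9
eef_pos: [513.2, 35.1, 111.1]
tool_rot: [-1.158, -2.92, 0.003]
contact_force: [0.4, -0.7, -0.0]
gripper_width: 88.2
grip_force: 0.0
```

```bash
python3 -c "
from h import *;st()
for c in('scene','top'):
  snap(c)
  for r in optics.cut_out('tumbler',c)[:1]: print(c,r['confidence'],cv2.minAreaRect(np.argwhere(r['mask'])[:,::-1].astype(np.float32)))
"
```

```text
t 2.9 p [513.2  35.1 111.1] yang 46.75 zt [-0.001 -0.001 -1.   ] F [ 0.4 -0.7 -0. ] w 88.2 g 0.0 j [ 0.14  0.79 -0.5   1.99  0.73  0.54 -0.06]
top 0.9 ((235.91339111328125, 243.38368225097656), (22.726200103759766, 17.44921875), 39.289405822753906)
```

>>> drive_tool:
  motion:
    - [[0,0,-3],0]
    - [[0,0,-6],0]
    - [[0,0,-8.5],0]
    - [[0,0,-9.8],0]
    - [[0,0,-9.8],0]
    - [[0,0,-9.8],0]

```text
t: 3.7
eef_pos: [513.6, 35.5, 13.6]
tool_rot: [1.158, 2.92, -0.0]
contact_force: [-0.1, 0.3, 0.2]
gripper_width: 88.4
grip_force: 0.0
```

>>> drive_tool:
  motion:
    - [[0,0,0],0]
    - [[0,0,0],0]
    - [[0,0,0],0]
    - [[0,0,0],0]
    - [[0,0,0],0]
    - [[0,0,0],0]
    - [[0,0,0],0]
    - [[0,0,0],0]
  fingers: 255
  squeeze: 8

```text
t: 4.5
eef_pos: [513.9, 36.1, 13.6]
tool_rot: [1.157, 2.92, 0.0]
contact_force: [-0.4, -0.1, 6.3]
gripper_width: 60.4
grip_force: 8.0
```

```bash
python3 -c "
from h import *;st()"
```

```text
t 4.5 p [513.9  36.1  13.6] yang 46.78 zt [ 0.001 -0.    -1.   ] F [-0.4 -0.1  6.3] w 60.4 g 8.0 j [ 0.02  0.95 -0.29  2.02  0.91  0.3  -0.23]
```

>>> drive_tool:
  motion:
    - [[-0.22,0.2,0.8],0]
    - [[-0.49,0.46,1.62],0]
    - [[-0.8,0.76,2.4],0]
    - [[-1.17,1.1,3.1],0]
    - [[-1.6,1.5,3.8],0]
    - [[-2.03,1.91,4.4],0]
    - [[-2.5,2.4,4.95],0]
    - [[-3.05,2.86,5.47],0]

```text
t: 5.3
eef_pos: [482.7, 65.3, 68.3]
tool_rot: [1.157, 2.921, 0.001]
contact_force: [0.1, 0.5, -1.5]
gripper_width: 60.8
grip_force: 8.0
```

```bash
python3 -c "
from h import *;st()
im=np.hstack([cv2.resize(snap('scene')[150:230,240:340],(400,320)),cv2.resize(snap('top')[180:280,200:325],(400,320))])
cv2.imwrite('pics/a1.png',im[:,:,::-1])"
```

```text
t 5.3 p [482.7  65.3  68.3] yang 46.79 zt [ 0.  0. -1.] F [ 0.1  0.5 -1.5] w 60.8 g 8.0 j [-0.01  0.84 -0.36  2.1   0.84  0.35 -0.25]
```

View pics/a1.png

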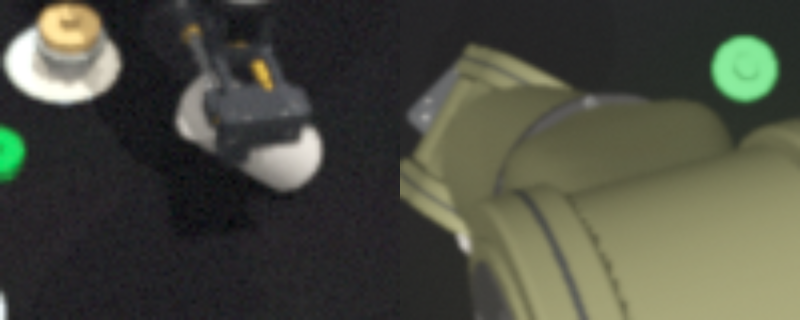

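>>> drive_tool:
  motion:
    - [[-0.55,0.5,0.45],0]
    - [[-1.13,1.06,0.81],0]
    - [[-1.75,1.65,1.1],0]
    - [[-2.35,2.21,1.34],0]
    - [[-3.0,2.8,1.5],0]
    - [[-3.62,3.4,1.58],0]
    - [[-4.25,4.0,1.58],0]
    - [[-4.88,4.59,1.5],0]

```text
t: 6.2
eef_pos: [433.7, 111.3, 82.9]
tool_rot: [1.157, 2.921, 0.0]
contact_force: [0.2, 0.9, -1.0]
gripper_width: 60.6
grip_force: 8.0
```

>>> drive_tool:
  motion:
    - [[-0.5,0.45,-0.1],0]
    - [[-0.9,0.85,-0.25],0]
    - [[-1.26,1.18,-0.4],0]
    - [[-1.26,1.18,-0.4],0]
    - [[-1.26,1.18,-0.4],0]

```text
t: 6.7
eef_pos: [421.8, 122.5, 79.0]
tool_rot: [1.157, 2.92, 0.0]
contact_force: [0.3, -0.1, 1.3]
gripper_width: 60.5
grip_force: 8.0
```

```bash
python3 -c "
from h import *;st()
im=np.hstack([cv2.resize(snap('scene')[140:220,250:350],(400,320)),cv2.resize(snap('top')[180:280,180:305],(400,320))])
cv2.imwrite('pics/a2.png',im[:,:,::-1])"
```

```text
t 6.7 p [421.8 122.5  79. ] yang 46.78 zt [ 0.001 -0.    -1.   ] F [ 0.3 -0.1  1.3] w 60.5 g 8.0 j [-0.25  0.78 -0.23  2.24  0.88  0.21 -0.46]
```

View pics/a2.png

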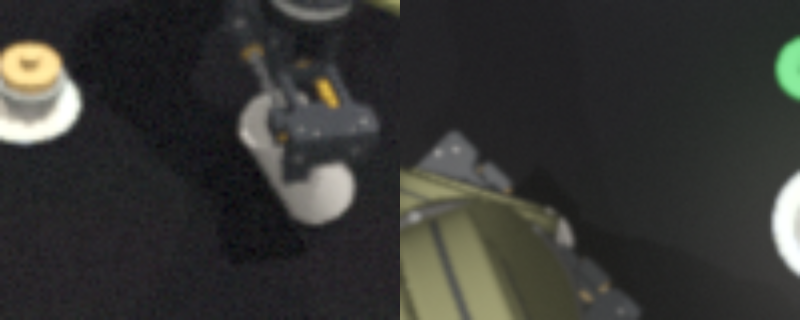

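The tumbler is still leaning about 30°, with the mouth at crop (265,115) and the foot at (320,200), so the foot slid and the grip friction held. I'll loosen the squeeze and lift slightly to let it hang.

>>> drive_tool:
  motion:
    - [[0,0,0.1],0]
    - [[0,0,0.2],0]
    - [[0,0,0.4],0]
    - [[0,0,0.6],0]
    - [[0,0,0.8],0]
    - [[0,0,0.8],0]
    - [[0,0,0.8],0]
  squeeze: 5

```text
t: 7.5
eef_pos: [421.7, 122.4, 86.9]
tool_rot: [1.157, 2.921, 0.0]
contact_force: [-0.4, -0.7, -2.8]
gripper_width: 60.8
grip_force: 5.0
```

```bash
python3 -c "
from h import *;st()
m=snap('scene');r=optics.cut_out('tumbler','scene')[:2]
for q in r: print(q['confidence'],q['location'],cv2.minAreaRect(np.argwhere(q['mask'])[:,::-1].astype(np.float32)))
for n in('tumbler','tumbler_mouth'):print(n,[(np.round(r['location'],1),r['confidence']) for r in optics.place_of(n,'scene')][:2])
cv2.imwrite('pics/a3.png',cv2.resize(m[140:220,250:350],(600,480))[:,:,::-1])"
```

```text
t 7.5 p [421.7 122.4  86.9] yang 46.77 zt [ 0.  0. -1.] F [-0.4 -0.7 -2.8] w 60.8 g 5.0 j [-0.22  0.77 -0.26  2.23  0.86  0.24 -0.44]
0.54 [324.9, 185.9] ((323.7751770019531, 178.26034545898438), (32.000003814697266, 15.230772018432617), 67.38013458251953)
0.15 [255.1, 165.9] ((256.1820373535156, 165.0664825439453), (15.129691123962402, 6.462430953979492), 8.746162414550781)
tumbler [(array([325.8, 187.9]), 0.9)]
tumbler_mouth [(array([321.2, 166.8]), 0.78)]
```

View pics/a3.png

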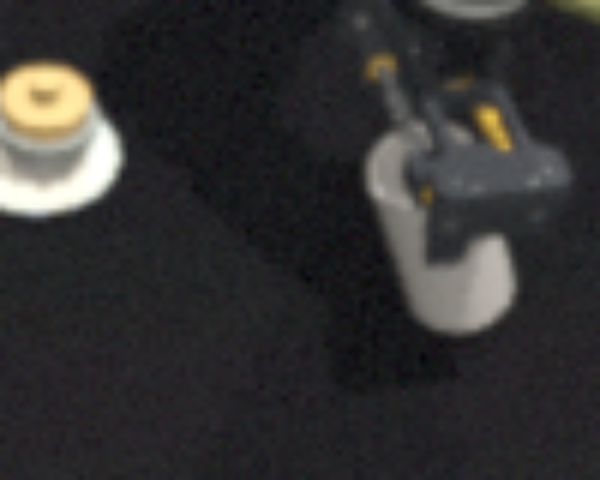

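It now hangs closer to upright, with the rim opening at about (385,170) facing up and the foot at (460,310).

```bash
python3 -c "
from h import *
u=np.array([.729,-.685,0]);P=np.array([421.7,122.4,105.6])
for th in (60,70,75,80,85,90):
  a=np.radians(th);d=u*np.cos(a)+np.array([0,0,np.sin(a)])
  print(th,proj('scene',[P-96*d,P+24*d]).round(1).tolist(),(P-96*d)[2]-30*np.cos(a))
"
```

```text
60 [[330.0, 186.9], [317.6, 167.0]] 7.461561236693878
70 [[325.5, 188.8], [318.8, 166.4]] 5.128904104782734
75 [[323.2, 189.6], [319.4, 166.2]] 5.106549323173811
80 [[320.9, 190.2], [320.0, 166.1]] 5.849010380820116
85 [[318.6, 190.7], [320.7, 165.9]] 7.350636700762671
90 [[316.2, 191.1], [321.3, 165.8]] 9.599999999999993
```

>>> drive_tool:
  motion:
    - [[0,0,-0.35],0]
    - [[-0.3,0.28,-0.6],0]
    - [[-0.7,0.65,-0.65],0]
    - [[-1.1,1.03,-0.7],0]
    - [[-1.5,1.4,-0.75],0]
    - [[-1.9,1.8,-0.85],0]
    - [[-2.2,2.05,-0.95],0]
    - [[-2.2,2.05,-1.0],0]

```text
t: 8.5
eef_pos: [398.9, 143.9, 76.9]
tool_rot: [-1.154, -2.921, -0.001]
contact_force: [-1.3, 0.4, 6.1]
gripper_width: 60.7
grip_force: 5.0
```

```bash
cat > tilt.py <<'E'
from h import *
st();m=snap('scene')
for n in('tumbler','tumbler_mouth'):print(n,[(np.round(r['location'],1),r['confidence']) for r in optics.place_of(n,'scene')][:2])
s=arm.read_state();u=np.array([.729,-.685,0]);P=np.array(s['eef_pos'])+[0,0,18.7]
for th in (70,80,90):
  a=np.radians(th);d=u*np.cos(a)+np.array([0,0,np.sin(a)])
  print(th,proj('scene',[P-96*d,P+24*d]).round(1).tolist(),(P-96*d)[2]-30*np.cos(a))
E
python3 tilt.py
```

```text
t 8.5 p [398.9 143.9  76.9] yang 46.89 zt [-0.     0.001 -1.   ] F [-1.3  0.4  6.1] w 60.7 g 5.0 j [-0.36  0.78 -0.15  2.28  0.9   0.13 -0.54]
tumbler [(array([323.2, 189.9]), 0.61)]
tumbler_mouth [(array([332.3, 168.1]), 0.85)]
70 [[333.5, 189.7], [327.4, 167.6]] -4.764089150227051
80 [[328.9, 191.1], [328.6, 167.2]] -4.043982874189669
90 [[324.3, 191.9], [329.9, 167.0]] -0.29299325500979206
```

It's upright and pressed on its foot. Release gently.

>>> drive_tool:
  motion:
    - [[0,0,0.05],0]
    - [[0,0,0.1],0]
    - [[0,0,0.1],0]
  squeeze: 3

```text
t: 8.95
eef_pos: [399.8, 142.5, 77.7]
tool_rot: [1.158, 2.92, -0.001]
contact_force: [1.0, 0.3, -2.1]
gripper_width: 60.9
grip_force: 3.0
```

>>> drive_tool:
  motion:
    - [[0,0,0],0]
    - [[0,0,0],0]
    - [[0,0,0],0]
    - [[0,0,0],0]
    - [[0,0,0],0]
  fingers: 55

```text
t: 9.45
eef_pos: [399.7, 142.9, 77.9]
tool_rot: [1.157, 2.921, 0.0]
contact_force: [-0.7, 0.4, -0.2]
gripper_width: 68.9
grip_force: 0.0
```

```bash
python3 tilt.py; python3 -c "
from h import *
m=snap('scene')
cv2.imwrite('pics/a4.png',cv2.resize(m[130:230,240:365],(600,480))[:,:,::-1])"
```

```text
t 9.45 p [399.7 142.9  77.9] yang 46.78 zt [ 0.  0. -1.] F [-0.7  0.4 -0.2] w 68.9 g 0.0 j [-0.36  0.78 -0.15  2.28  0.89  0.14 -0.54]
tumbler [(array([324.3, 188.3]), 0.83)]
tumbler_mouth [(array([333.6, 169.3]), 0.71)]
70 [[333.3, 189.5], [327.2, 167.4]] -3.913962022431562
80 [[328.7, 190.9], [328.4, 167.0]] -3.1938557463941804
90 [[324.1, 191.8], [329.7, 166.8]] 0.5571338727856964
```

View pics/a4.png

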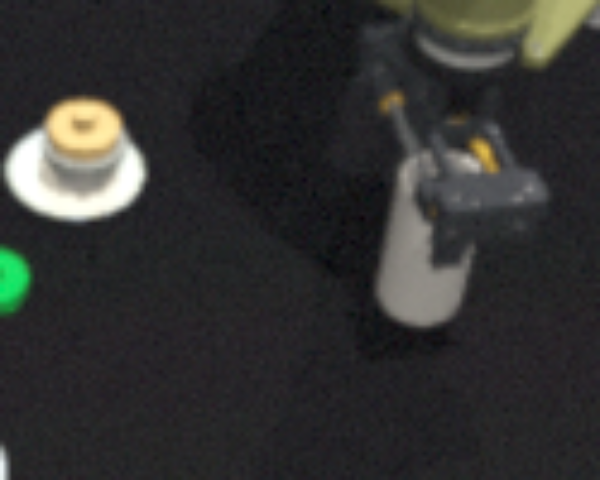

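The tumbler stands upright at crop (425,245) and is free of the fingers. Open and rise, then move over the lid.

>>> drive_tool:
  motion:
    - [[0,0,0],0]
    - [[0,0,0.5],0]
    - [[0,0,1.5],0]
    - [[0,0,4],0]
    - [[0,0,7],0]
    - [[0,0,10],0]
    - [[0,0,11],0]
    - [[0,0,11],0]
  fingers: 0

```text
t: 10.45
eef_pos: [400.4, 143.0, 188.9]
tool_rot: [1.158, 2.918, 0.003]
contact_force: [0.1, -1.1, -0.3]
gripper_width: 88.3
grip_force: 0.0
```

>>> drive_tool:
  motion:
    - [[2.4,-12,0],0]
    - [[2.4,-12,0],0]
    - [[2.4,-12,0],0]
    - [[2.4,-12,0],0]

```text
t: 10.85
eef_pos: [422.9, 18.8, 186.2]
tool_rot: [-1.166, -2.915, 0.006]
contact_force: [0.4, 0.1, -0.2]
gripper_width: 88.0
grip_force: 0.0
```

Run:
```python
from h import *
np.set_printoptions(precision=1,suppress=True)
st()
A=[]
for c in('scene','top'):
    snap(c,'b_%s.png'%c)
    for n,z in(('tumbler',0),('tumbler_mouth',120),('inner_lid',5),('collar',36),('cap',42),('cap_knob',63),('saucer',0)):
        print(c,n,[(np.round(r['location'],1).tolist(),round(r['confidence'],2),at(c,r['location'],z)[:2].round(1)) for r in optics.place_of(n,c) if r['confidence']>.3])
    for n in('tumbler','saucer','cap'):
        for r in optics.cut_out(n,c)[:2]:
            p=np.argwhere(r['mask'])[:,::-1].astype(np.float32);print(c,'mask',n,round(r['confidence'],2),len(p),p.mean(0),p.min(0),p.max(0),[at(c,p.mean(0),z)[:2].round(1) for z in ((4,9) if n=='saucer' else (56,60))])
```

```text
t 10.85 p [422.9  18.8 186.2] yang 46.38 zt [-0. -0. -1.] F [ 0.4  0.1 -0.2] w 88.0 g 0.0 j [ 0.2  0.6 -0.6  2.2  0.6  0.5 -0. ]
scene tumbler [([323.3, 189.9], 0.65, array([392.8, 136. ]))]
scene tumbler_mouth [([332.3, 166.7], 0.91, array([393.4, 149.5]))]
scene inner_lid [([258.5, 165.1], 0.44, array([ 431.4, -119.2]))]
scene collar [([258.0, 160.3], 0.42, array([ 439.3, -116.8]))]
scene cap [([259.2, 155.9], 0.59, array([ 422.5, -123.6])), ([238.0, 189.0], 0.51, array([603. , -82.4])), ([228.8, 152.5], 0.48, array([ 475.5, -224.7]))]
scene cap_knob [([230.4, 151.3], 0.64, array([ 485.3, -208.5])), ([237.4, 185.5], 0.58, array([607.2, -81.4])), ([258.8, 150.6], 0.49, array([ 419.4, -128.4]))]
scene saucer [([225.0, 244.9], 0.73, array([785.9,   7.8])), ([255.9, 165.3], 0.59, array([ 433.8, -129.4]))]
scene mask tumbler 0.81 605 [329.8 179.2] [319. 162.] [341. 197.] [array([386.9, 148.3]), array([390.9, 149.8])]
scene mask saucer 0.62 161 [254.4 168.8] [243. 161.] [268. 174.] [array([ 456.3, -120.1]), array([ 460.6, -117. ])]
scene mask cap 0.58 161 [257. 157.] [250. 151.] [264. 16
[... 536 characters left out ...]
0.67, array([ 438.6, -242.8]))]
top cap_knob [([306.8, 200.0], 0.58, array([ 571.8, -100.5])), ([364.6, 251.4], 0.53, array([ 437.8, -246.3])), ([320.2, 252.0], 0.52, array([ 436.5, -132. ]))]
top saucer [([315.4, 249.2], 0.91, array([ 443.3, -128.3]))]
top mask tumbler 0.83 357 [206.  269.2] [197. 257.] [219. 282.] [array([393. , 163.2]), array([393.2, 162.6])]
top mask saucer 0.59 711 [315.6 248.7] [297. 230.] [334. 268.] [array([ 444.7, -128.3]), array([ 444.7, -127.6])]
top mask cap 0.58 320 [315.7 251.1] [306. 242.] [325. 261.] [array([ 438.7, -121.3]), array([ 438.7, -120.8])]
top mask cap 0.55 304 [306.9 201.2] [298. 192.] [316. 210.] [array([ 569.4, -101.5]), array([ 568.9, -101.1])]
```

```bash
cat > fit.py <<'E'
from h import *
from scipy.optimize import minimize
def cyl(x,y,parts):
    t=np.linspace(0,2*np.pi,60)
    return np.vstack([np.c_[x+r*np.cos(t),y+r*np.sin(t),0*t+z] for r,z in parts])
def mask(cam,x,y,parts,S=8):
    m=np.zeros((384*1,512*1),np.uint8)
    q=cv2.convexHull(proj(cam,cyl(x,y,parts)).astype(np.float32))[:,0]
    return q
def cen(q):
    M=cv2.moments(q.reshape(-1,1,2).astype(np.float32));return np.array([M['m10']/M['m00'],M['m01']/M['m00']]),M['m00']
def fit(cam,c,parts,x0):
    from scipy.optimize import fsolve
    return fsolve(lambda p:cen(mask(cam,p[0],p[1],parts))[0]-c,x0),
CAP=[(27,42),(27,56),(10,70)]
TUM=[(30,0),(30,120)]
def blob(im,sel,near,rad=30):
    n,l,s,c=cv2.connectedComponentsWithStats(sel.astype(np.uint8))
    best=[i for i in range(1,n) if s[i,4]>30 and np.linalg.norm(c[i]-near)<rad]
    i=max(best,key=lambda i:s[i,4]);return c[i],s[i]
E
python3 - <<'E'
from fit import *
np.set_printoptions(precision=1,suppress=True)
for c,nl,nt in(('scene',(257,157),(330,179)),('top',(315,251),(207,269))):
    im=cv2.imread('pics/b_%s.png'%c).astype(int);B,G,R=im[:,:,0],im[:,:,1],im[:,:,2]
    x,s=blob(im,(R-B>50)&(R>120),nl,10);p=fit(c,x,CAP,[438,-122])[0]
    print(c,'cap',x,s,'model area',cen(mask(c,*p,CAP))[1],p)
    g=(R+G+B)/3
    try:
        x,s=blob(im,(g>70)&(abs(R-B)<40),nt,15);p=fit(c,x,TUM,[395,146])[0];q=mask(c,*p,TUM)
        print(c,'tum',x,s,'model',cen(q)[1],q.min(0),q.max(0),p)
    except Exception as e: print(e)
a=cv2.imread('pics/b_top.png')[170:300,180:360];b=cv2.imread('pics/b_scene.png')[130:215,220:360]
cv2.imwrite('pics/b.png',np.vstack([cv2.resize(a,(415,300),interpolation=2),cv2.resize(b,(415,252),interpolation=2)]))
E
```

```text
scene cap [257.  156.4] [250 151  16  12 157] model area 156.28999789222144 [ 435.7 -124.2]
scene tum [329.6 178.1] [318 160  25  38 679] model 627.5780810900033 [318.1 159.7] [341.5 197. ] [389.5 147.5]
top cap [316.2 250.8] [307 241  20  20 318] model area 354.5731027200818 [ 439.5 -123.3]
max() iterable argument is empty
```

View pics/b.png

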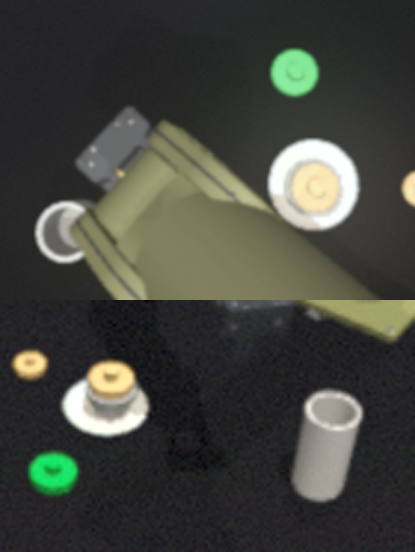

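The picture shows the tumbler standing with its mouth up (scene crop 330,405) and the double lid on the saucer (110,380). Move above the lid.

>>> drive_tool:
  motion:
    - [[1.4,-5,-2],0]
    - [[1.4,-9.5,-5],0]
    - [[1.4,-14.2,-7],0]
    - [[1.4,-14.2,-8],0]
    - [[1.4,-14.2,-8],0]
    - [[1.4,-14.2,-8],0]

```text
t: 12.55
eef_pos: [437.9, -118.0, 108.1]
tool_rot: [-1.156, -2.921, -0.002]
contact_force: [-0.2, 0.2, -0.0]
gripper_width: 87.9
grip_force: 0.0
```

Run:
```python
from fit import *
np.set_printoptions(precision=1,suppress=True)
st()
for c,n,parts in(('scene',(329,178),TUM),('top',(210,272),None)):
    im=snap(c,'c_%s.png'%c)
for r in optics.cut_out('tumbler','top')[:1]:
    p=np.argwhere(r['mask'])[:,::-1].astype(np.float32);print(r['confidence'],len(p),p.mean(0),p.min(0),p.max(0),fit('top',p.mean(0),TUM,[390,147]))
    q=mask('top',390,147.5,TUM);print(cen(q),q.min(0),q.max(0))
print([(r['location'],r['confidence'],at('top',r['location'],120)) for r in optics.place_of('tumbler_mouth','top')])
```

```text
t 12.55 p [ 437.9 -118.   108.1] yang 46.83 zt [ 0.  0. -1.] F [-0.2  0.2 -0. ] w 87.9 g 0.0 j [ 0.4  0.8 -0.4  2.2  0.8  0.4  0.1]
0.82 614 [210.1 269.2] [196. 257.] [225. 282.] (array([394.7, 149.1]),)
(array([210.7, 271.1]), 623.1649332942907) [195.8 257.9] [226.  284.9]
[([206.4, 269.3], 0.89, array([396.6, 152. , 120. ]))]
```

>>> drive_tool:
  motion:
    - [[0,-0.55,-2],0]
    - [[0,-0.55,-4],0]
    - [[0,-0.55,-6],0]
    - [[0,-0.55,-8],0]
    - [[0,-0.55,-9],0]
    - [[0,-0.55,-9.1],0]
    - [[0,-0.55,-9.1],0]

```text
t: 13.45
eef_pos: [438.2, -123.4, 16.9]
tool_rot: [1.153, 2.922, 0.001]
contact_force: [-0.7, 1.0, 0.1]
gripper_width: 88.1
grip_force: 0.0
```

>>> drive_tool:
  motion:
    - [[0,0,0],0]
    - [[0,0,0],0]
    - [[0,0,0],0]
    - [[0,0,0],0]
    - [[0,0,0],0]
    - [[0,0,0],0]
    - [[0,0,0],0]
  fingers: 255
  squeeze: 15

```text
t: 14.15
eef_pos: [438.0, -124.4, 17.2]
tool_rot: [1.157, 2.92, 0.001]
contact_force: [0.0, -0.2, 5.5]
gripper_width: 64.3
grip_force: 15.0
```

```bash
python3 -c "
from h import *;st()"
```

```text
t 14.15 p [ 438.  -124.4   17.2] yang 46.78 zt [ 0.001  0.    -1.   ] F [ 0.  -0.2  5.5] w 64.3 g 15.0 j [ 0.21  0.92 -0.06  2.21  1.25  0.05 -0.26]
```

Run:
```python
from fit import *
for c,nl in(('scene',(257,157)),('top',(315,251))):
    im=snap(c,'d_%s.png'%c).astype(int);R,G,B=im[:,:,0],im[:,:,1],im[:,:,2]
    try: x,s=blob(im,(R-B>50)&(R>120),nl,12);print(c,x,s,fit(c,x,CAP,[438,-122])[0])
    except Exception as e: print(c,e)
a=cv2.imread('pics/d_top.png')[210:290,260:370];b=cv2.imread('pics/d_scene.png')[130:190,220:300]
cv2.imwrite('pics/d.png',np.hstack([cv2.resize(a,(410,300),interpolation=2),cv2.resize(b,(390,300),interpolation=2)]))
```

```text
scene max() iterable argument is empty
top max() iterable argument is empty
```

View pics/d.png

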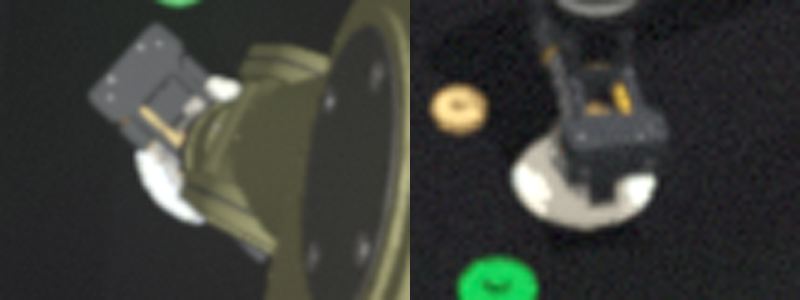

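>>> drive_tool:
  motion:
    - [[0,0,0.2],0]
    - [[0,0,0.5],0]
    - [[0,0,1],0]
    - [[0,0,1.5],0]
    - [[0,0,2],0]
    - [[0,0,2],0]
    - [[0,0,2],0]

```text
t: 14.95
eef_pos: [437.4, -124.8, 36.7]
tool_rot: [-1.158, -2.92, 0.0]
contact_force: [0.6, -0.2, -1.2]
gripper_width: 64.0
grip_force: 15.0
```

```bash
python3 -c "
from h import *;st();print(arm.read_state()['moment'])"
```

```text
t 14.95 p [ 437.4 -124.8   36.7] yang 46.75 zt [-0.  0. -1.] F [ 0.6 -0.2 -1.2] w 64.0 g 15.0 j [ 0.31  0.88 -0.22  2.2   1.17  0.19 -0.18]
[ 0.0243128  -0.12421121  0.00785457]
```

>>> drive_tool:
  motion:
    - [[0,0,1.5],0]
    - [[0,0,3.5],0]
    - [[0,0,6],0]
    - [[0,0,8.5],0]
    - [[0,0,11],0]
    - [[0,0,13],0]
    - [[0,0,13.5],0]
    - [[0,0,13.5],0]

```text
t: 15.75
eef_pos: [437.7, -124.8, 171.8]
tool_rot: [1.157, 2.92, -0.0]
contact_force: [0.6, -0.1, -1.9]
gripper_width: 64.2
grip_force: 15.0
```

>>> drive_tool:
  motion:
    - [[-0.2,1.5,0],0]
    - [[-0.6,4,0],0]
    - [[-1.1,7,0],0]
    - [[-1.6,10,0],0]
    - [[-2.1,13,0],0]
    - [[-2.6,16,0],0]
    - [[-3.1,19,0],0]
    - [[-3.5,21,0],0]

```text
t: 16.55
eef_pos: [401.7, 87.6, 170.8]
tool_rot: [-1.152, -2.921, 0.0]
contact_force: [-0.0, -0.4, -1.7]
gripper_width: 64.2
grip_force: 15.0
```

>>> drive_tool:
  motion:
    - [[-0.3,2,0],0]
    - [[-0.6,4,0],0]
    - [[-0.9,5.5,0],0]
    - [[-1.0,6.2,0],0]
    - [[-1.0,6.2,0],0]
    - [[-1.0,6.2,0],0]
    - [[-1.0,6.2,0],0]

```text
t: 17.25
eef_pos: [392.6, 146.2, 171.5]
tool_rot: [-1.159, -2.92, 0.002]
contact_force: [-1.2, -0.1, -1.3]
gripper_width: 64.1
grip_force: 15.0
```

Run:
```python
from fit import *
st()
np.set_printoptions(precision=1,suppress=True)
for c in('scene','top'):
    snap(c,'e_%s.png'%c)
    for n in('tumbler','tumbler_mouth','collar','inner_lid','cap_knob'):
        print(c,n,[(np.round(r['location'],1).tolist(),round(r['confidence'],2)) for r in optics.place_of(n,c) if r['confidence']>.3])
a=cv2.imread('pics/e_top.png')[210:310,160:290];b=cv2.imread('pics/e_scene.png')[110:210,270:390]
cv2.imwrite('pics/e.png',np.hstack([cv2.resize(a,(400,308),interpolation=2),cv2.resize(b,(400,333),interpolation=2)[:308]]))
# predicted
p=arm.read_state()['eef_pos']
L=np.array(p)+[0,0,-12.2];
for c in('scene','top'):print(c,'lid o,collar pred',proj(c,[L,L+[0,0,31]]),'tum pred',proj(c,[[392,148.3,0],[392,148.3,120]]))
```

```text
t 17.25 p [392.6 146.2 171.5] yang 46.7 zt [-0.001 -0.001 -1.   ] F [-1.2 -0.1 -1.3] w 64.1 g 15.0 j [-0.09  0.61 -0.58  2.22  0.71  0.5  -0.42]
scene tumbler [([323.3, 190.8], 0.86)]
scene tumbler_mouth [([335.2, 168.2], 0.87), ([332.0, 156.9], 0.63)]
scene collar [([335.3, 150.5], 0.65), ([224.4, 249.0], 0.38)]
scene inner_lid [([335.0, 155.7], 0.53)]
scene cap_knob [([234.7, 185.0], 0.73), ([231.1, 152.6], 0.6), ([337.9, 143.3], 0.54)]
top tumbler [([218.7, 265.9], 0.71)]
top tumbler_mouth []
top collar [([203.3, 275.5], 0.66)]
top inner_lid [([202.1, 273.3], 0.65), ([215.1, 266.5], 0.36)]
top cap_knob [([309.0, 200.7], 0.56), ([361.7, 251.1], 0.51), ([202.3, 275.9], 0.49)]
scene lid o,collar pred [[333.9 157.3]
 [335.6 149.9]] tum pred [[326.5 191.3]
 [332.2 166.3]]
top lid o,collar pred [[205.5 272.1]
 [203.2 273.1]] tum pred [[214.8 268.4]
 [207.9 271.2]]
```

>>> drive_tool:
  motion:
    - [[0,0.1,-0.5],0]
    - [[0,0.1,-1.5],0]
    - [[0,0.1,-2.5],0]
    - [[0,0.1,-3.3],0]
    - [[0,0.1,-3.4],0]
    - [[0,0.1,-3.4],0]
    - [[0,0.1,-3.4],0]

```text
t: 18.55
eef_pos: [392.8, 148.6, 138.0]
tool_rot: [1.157, 2.921, 0.001]
contact_force: [-0.5, -0.6, -0.8]
gripper_width: 64.1
grip_force: 15.0
```

Run:
```python
from fit import *
st()
snap('scene','f_scene.png');snap('top','f_top.png')
im=cv2.imread('pics/f_scene.png');
a=cv2.imread('pics/f_top.png')[230:310,160:264]
q=np.hstack([cv2.resize(im[120:210,285:375],(480,480),interpolation=2),cv2.resize(a,(320,246),interpolation=2)[:480] if 0 else cv2.copyMakeBorder(cv2.resize(a,(320,246),interpolation=2),0,234,0,0,0)])
cv2.imwrite('pics/f.png',q)
```

```text
t 18.55 p [392.8 148.6 138. ] yang 46.78 zt [ 0.  0. -1.] F [-0.5 -0.6 -0.8] w 64.1 g 15.0 j [-0.17  0.67 -0.48  2.25  0.82  0.4  -0.52]
```

View pics/f.png

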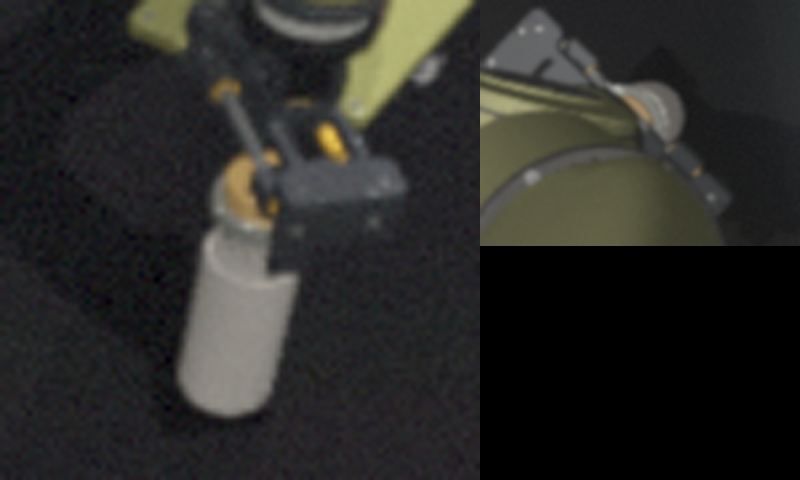

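The lid hangs just above the mouth. The plug's left edge is at crop x≈220, the collar's left edge at 212, and the tumbler rim runs from about 203 to 297. I'll check the offset numerically against a projection.

Run:
```python
from fit import *
np.set_printoptions(precision=1,suppress=True)
T=[392.8,148.6,138.0];o=T[2]-12.2
for c in('scene','top'):
    q=mask(c,T[0],T[1],[(33,o+25),(33,o+37)]);print(c,'collar',q.min(0),q.max(0))
    q=mask(c,T[0],T[1],[(24,o+6),(24,o+25)]);print(c,'plug',q.min(0),q.max(0))
    q=mask(c,T[0],T[1],[(27,o+37),(27,o+51)]);print(c,'cap',q.min(0),q.max(0))
    q=mask(c,389.5 if c=='scene' else 394.7,148,TUM);print(c,'tumb',q.min(0),q.max(0))
im=cv2.imread('pics/f_scene.png');
for r in(156,158,160,162,164,165,166,168,170,172,176,180,184):
    print(r,im[r,318:345].mean(1).astype(int).tolist())
p=np.array(optics.camera_params('scene')['T'])[:3,3];print(p)
t=cv2.imread('pics/f_top.png')
print('top')
for r in range(254,282,3): print(r,t[r,206:240].mean(1).astype(int).tolist())
```

```text
scene collar [323.5 150. ] [344.8 166.5]
scene plug [325.4 154.6] [341.2 168.9]
scene cap [325.9 147.9] [343.7 162.4]
scene tumb [318.2 159.8] [341.6 197.1]
top collar [190.4 257.3] [219.8 287. ]
top plug [195.4 260.9] [217.  282.4]
top cap [191.8 260.1] [216.5 284.9]
top tumb [195.6 256.2] [225.9 282.9]
156 [34, 39, 31, 34, 27, 39, 63, 101, 108, 101, 110, 127, 130, 113, 81, 48, 46, 53, 47, 46, 69, 83, 87, 91, 86, 84, 83]
158 [37, 29, 33, 30, 31, 38, 67, 106, 122, 108, 105, 109, 115, 123, 113, 66, 50, 67, 82, 52, 49, 58, 67, 69, 69, 62, 63]
160 [32, 34, 33, 28, 37, 35, 54, 81, 101, 110, 116, 115, 118, 125, 117, 97, 76, 62, 61, 47, 49, 46, 49, 50, 49, 47, 45]
162 [32, 27, 26, 34, 32, 27, 50, 81, 99, 90, 98, 112, 134, 157, 147, 138, 132, 117, 65, 47, 50, 57, 65, 64, 50, 43, 45]
164 [17, 27, 32, 35, 41, 84, 128, 133, 118, 98, 98, 104, 100, 99, 101, 108, 102, 80, 47, 46, 44, 51, 57, 57, 42, 40, 43]
165 [22, 31, 29, 32, 52, 114, 149, 134, 124, 117, 116, 112, 106, 106, 104, 102, 99, 80, 52, 43, 44, 45, 41, 47, 44, 46, 44]
166 [23, 21, 21, 31, 61, 125, 157, 132, 127, 123, 116, 122, 117, 119
[... 1616 characters left out ...]
0, 58, 73, 93, 104, 109, 104, 115, 124, 124, 125, 126, 111, 98, 94, 91, 76, 50, 29, 26, 27, 27, 27, 24, 28, 28, 27, 28, 27, 28, 27]
272 [69, 67, 65, 60, 50, 43, 59, 78, 71, 63, 78, 100, 114, 112, 108, 102, 96, 94, 80, 54, 32, 28, 27, 28, 27, 26, 27, 28, 29, 27, 25, 26, 29, 28]
275 [51, 51, 51, 47, 43, 40, 42, 55, 61, 61, 61, 57, 62, 80, 93, 91, 78, 60, 46, 34, 30, 28, 28, 29, 26, 27, 26, 26, 27, 25, 27, 29, 26, 28]
278 [64, 61, 59, 57, 52, 47, 45, 54, 60, 62, 63, 63, 62, 63, 80, 87, 79, 69, 64, 61, 54, 45, 38, 32, 26, 27, 27, 29, 26, 25, 28, 27, 26, 29]
281 [72, 68, 68, 67, 65, 65, 63, 60, 59, 59, 58, 54, 50, 50, 51, 48, 55, 60, 61, 64, 64, 63, 61, 54, 45, 37, 32, 28, 27, 27, 28, 27, 27, 27]
```

Everything is consistent to about 1 mm, so insert.

>>> drive_tool:
  motion:
    - [[-0.05,-0.05,-0.3],0]
    - [[-0.05,-0.05,-0.7],0]
    - [[-0.05,-0.05,-1.0],0]
    - [[-0.05,-0.05,-1.3],0]
    - [[-0.05,-0.05,-1.5],0]
    - [[-0.05,-0.05,-1.5],0]

```text
t: 19.25
eef_pos: [392.1, 148.0, 122.6]
tool_rot: [-1.157, -2.921, 0.0]
contact_force: [0.9, -0.4, -1.3]
gripper_width: 64.1
grip_force: 15.0
```

```bash
python3 -c "
from h import *;st()"
```

```text
t 19.25 p [392.1 148.  122.6] yang 46.79 zt [-0. -0. -1.] F [ 0.9 -0.4 -1.3] w 64.1 g 15.0 j [-0.2   0.69 -0.42  2.26  0.88  0.35 -0.57]
```

>>> drive_tool:
  motion:
    - [[0,0,-0.3],0]
    - [[0,0,-0.6],0]
    - [[0,0,-0.9],0]
    - [[0,0,-1.2],0]
    - [[0,0,-1.4],0]
    - [[0,0,-1.5],0]
    - [[0,0,-1.5],0]

```text
t: 19.95
eef_pos: [392.1, 148.0, 107.7]
tool_rot: [-1.157, -2.921, 0.0]
contact_force: [0.9, 1.0, -1.2]
gripper_width: 64.2
grip_force: 15.0
```

```bash
python3 -c "
from h import *;st()"
```

```text
t 19.95 p [392.1 148.  107.7] yang 46.79 zt [-0. -0. -1.] F [ 0.9  1.  -1.2] w 64.2 g 15.0 j [-0.25  0.72 -0.36  2.28  0.93  0.29 -0.62]
```

>>> drive_tool:
  motion:
    - [[0,0,-0.1],0]
    - [[0,0,-0.15],0]
    - [[0,0,-0.2],0]
    - [[0,0,-0.2],0]

```text
t: 20.35
eef_pos: [393.2, 147.8, 107.0]
tool_rot: [1.156, 2.918, 0.002]
contact_force: [0.2, -1.8, 14.6]
gripper_width: 64.3
grip_force: 15.0
```

>>> drive_tool:
  motion:
    - [[0,0,0.1],0]
    - [[0,0,0.1],0]

```text
t: 20.55
eef_pos: [392.7, 148.2, 107.3]
tool_rot: [1.157, 2.92, 0.002]
contact_force: [2.4, -0.9, 6.6]
gripper_width: 64.0
grip_force: 15.0
```

>>> drive_tool:
  motion:
    - [[0,0,0],0]
    - [[0,0,0],0]
    - [[0,0,0],0]
    - [[0,0,0],0]
  fingers: 40

```text
t: 20.95
eef_pos: [391.9, 147.9, 106.7]
tool_rot: [-1.157, -2.92, 0.0]
contact_force: [-0.5, 0.2, -0.2]
gripper_width: 74.2
grip_force: 0.0
```

>>> drive_tool:
  motion:
    - [[0,0,0],0]
    - [[0,0,0.5],0]
    - [[0,0,1.5],0]
    - [[0,0,3],0]
    - [[0,0,5],0]
    - [[0,0,7.5],0]
    - [[0,0,9],0]
    - [[0,0,9],0]
  fingers: 0

```text
t: 21.75
eef_pos: [393.0, 148.4, 198.5]
tool_rot: [1.157, 2.918, 0.005]
contact_force: [0.1, 1.4, 0.2]
gripper_width: 87.7
grip_force: 0.0
```

>>> drive_tool:
  motion:
    - [[2,-5,0],0]
    - [[3,-9,0],0]
    - [[3,-13,0],0]
    - [[3,-13,0],0]
    - [[3,-13,0],0]

```text
t: 22.25
eef_pos: [421.7, 17.2, 196.2]
tool_rot: [-1.16, -2.918, 0.0]
contact_force: [0.1, 0.7, 0.4]
gripper_width: 88.1
grip_force: 0.0
```

Run:
```python
from fit import *
np.set_printoptions(precision=1,suppress=True)
st()
C=[(27,132),(27,146),(10,160)]
for c,nl in(('scene',(333,161)),('top',(207,271))):
    im=snap(c,'g_%s.png'%c).astype(int);R,G,B=im[:,:,0],im[:,:,1],im[:,:,2]
    q=mask(c,392,148,C);print('pred',cen(q),q.min(0),q.max(0))
    try: x,s=blob(im,(R-B>45)&(R>110),nl,12);print(c,x,s,fit(c,x,C,[392,148])[0])
    except Exception as e: print(c,e)
    for n,z in(('cap_knob',153),('collar',126),('tumbler',0)):print(n,[(np.round(r['location'],1).tolist(),round(r['confidence'],2),at(c,r['location'],z)[:2].round(1)) for r in optics.place_of(n,c) if r['confidence']>.3])
```

```text
t 22.25 p [421.7  17.2 196.2] yang 46.65 zt [-0.  0. -1.] F [0.1 0.7 0.4] w 88.1 g 0.0 j [ 0.3  0.6 -0.7  2.2  0.7  0.6 -0.1]
pred (array([333.1, 162.1]), 199.52240381436422) [324.4 154.9] [341.8 169.3]
scene [333.3 161.5] [325 155  18  15 208] [389.2 147.3]
cap_knob [([336.6, 154.9], 0.73, array([369.4, 146.2])), ([232.5, 152.4], 0.49, array([ 565.8, -132.3])), ([237.7, 187.1], 0.49, array([680.2, -21.7]))]
collar [([332.0, 165.7], 0.47, array([396. , 148.7]))]
tumbler [([324.4, 190.8], 0.75, array([394.3, 141.3]))]
pred (array([206.6, 271.9]), 444.82148216851056) [194.7 260. ] [218.5 283.9]
top [205.7 271.2] [196 260  21  23 374] [393.7 150.3]
cap_knob [([210.6, 270.4], 0.71, array([396. , 136.8])), ([310.1, 202.2], 0.62, array([554.8, -97.9])), ([365.4, 252.7], 0.55, array([ 435.9, -223.8]))]
collar [([216.2, 266.2], 0.6, array([404.2, 127.6])), ([204.9, 272.1], 0.59, array([390.4, 154.4]))]
tumbler []
```

The cap is seated and nested at about (392,148), matching prediction. Preclose to about 40 mm, then come down over the knob.

>>> drive_tool:
  motion:
    - [[-1,5,0],0]
    - [[-2,9,0],0]
    - [[-2.97,13.1,0],0]
    - [[-2.97,13.1,0],0]
    - [[-2.97,13.1,0],0]
    - [[-2.97,13.1,0],0]
  fingers: 135

```text
t: 23.25
eef_pos: [392.4, 147.8, 196.7]
tool_rot: [1.159, 2.92, -0.002]
contact_force: [-0.8, -0.2, -0.2]
gripper_width: 42.9
grip_force: 0.0
```

```bash
python3 -c "
from h import *;st()"
```

```text
t 23.25 p [392.4 147.8 196.7] yang 46.72 zt [-0.    -0.001 -1.   ] F [-0.8 -0.2 -0.2] w 42.9 g 0.0 j [-0.05  0.57 -0.65  2.19  0.64  0.58 -0.36]
```

>>> drive_tool:
  motion:
    - [[0,0,-1],0]
    - [[0,0,-2.2],0]
    - [[0,0,-3.4],0]
    - [[0,0,-4.3],0]
    - [[0,0,-4.8],0]
    - [[0,0,-4.8],0]
    - [[0,0,-4.8],0]

```text
t: 23.95
eef_pos: [392.5, 148.9, 148.9]
tool_rot: [1.157, 2.921, 0.0]
contact_force: [-0.4, 0.3, -0.7]
gripper_width: 41.4
grip_force: 0.0
```

>>> drive_tool:
  motion:
    - [[0,0,0],0]
    - [[0,0,0],0]
    - [[0,0,0],0]
    - [[0,0,0],0]
    - [[0,0,0],0]
    - [[0,0,0],0]
    - [[0,0,0],0]
  fingers: 255
  squeeze: 8

```text
t: 24.65
eef_pos: [392.6, 149.0, 149.0]
tool_rot: [1.157, 2.92, 0.0]
contact_force: [-0.4, -0.8, 4.9]
gripper_width: 18.9
grip_force: 8.0
```

```bash
python3 -c "
from h import *;st()"
```

```text
t 24.65 p [392.6 149.  149. ] yang 46.78 zt [ 0.  0. -1.] F [-0.4 -0.8  4.9] w 18.9 g 8.0 j [-0.14  0.65 -0.52  2.24  0.79  0.44 -0.49]
```

>>> drive_tool:
  motion:
    - [[0,0,0],0]
    - [[0,0,0.2],0]
    - [[0,0,0.5],0]
    - [[0,0,0.8],0]
    - [[0,0,1.2],0]
    - [[0,0,1.6],0]
    - [[0,0,2],0]
    - [[0,0,2],0]
  squeeze: 12

```text
t: 25.45
eef_pos: [392.7, 149.1, 169.4]
tool_rot: [1.157, 2.92, 0.001]
contact_force: [0.6, 0.1, -1.3]
gripper_width: 18.4
grip_force: 12.0
```

Run:
```python
from h import *
st();snap('scene')
for n in('cap','collar','tumbler','tumbler_mouth','inner_lid'):print(n,[(np.round(r['location'],1).tolist(),round(r['confidence'],2)) for r in optics.place_of(n,'scene') if r['confidence']>.3])
print(proj('scene',[[392,148,152],[392,148,132],[392,148,126],[392,148,95],[392,148,0]]).round(1).tolist())
```

```text
t 25.45 p [392.7 149.1 169.4] yang 46.77 zt [ 0.001  0.001 -1.   ] F [ 0.6  0.1 -1.3] w 18.4 g 12.0 j [-0.1   0.62 -0.58  2.22  0.73  0.5  -0.44]
cap [([336.9, 164.0], 0.67), ([229.5, 151.1], 0.56), ([335.1, 158.6], 0.54), ([237.9, 192.0], 0.51)]
collar [([332.1, 167.3], 0.44)]
tumbler [([324.1, 192.0], 0.62)]
tumbler_mouth [([332.7, 165.8], 0.65)]
inner_lid [([330.7, 168.6], 0.75)]
[[333.8, 159.0], [332.7, 163.6], [332.4, 164.9], [330.8, 171.8], [326.4, 191.3]]
```

>>> drive_tool:
  motion:
    - [[0,0,0.5],0]
    - [[0,0,1.2],0]
    - [[0,0,2.2],0]
    - [[0,0,3.2],0]
    - [[0,0,4.5],0]
    - [[0,0,5.5],0]
    - [[0,0,6],0]
    - [[0,0,6],0]

```text
t: 26.55
eef_pos: [392.9, 149.1, 229.6]
tool_rot: [1.157, 2.919, 0.002]
contact_force: [-0.0, 0.0, -0.7]
gripper_width: 18.5
grip_force: 12.0
```

>>> drive_tool:
  motion:
    - [[0,0,0],0]
    - [[0,0,0],0]
    - [[0,0,0],0]
    - [[0,0,0],0]

```text
t: 26.95
eef_pos: [392.3, 148.9, 228.6]
tool_rot: [-1.156, -2.92, 0.001]
contact_force: [0.4, -0.4, -0.5]
gripper_width: 18.7
grip_force: 12.0
```

Run:
```python
from fit import *
st();im=snap('scene','k.png').astype(int)
for n in('cap','collar','tumbler','inner_lid'):print(n,[(np.round(r['location'],1).tolist(),round(r['confidence'],2)) for r in optics.place_of(n,'scene') if r['confidence']>.3])
X=lambda z:proj('scene',[[390,148,z]])[0].round(1).tolist()
print('cap pred',X(212),'collar',X(126),'collar if lifted',X(206),'foot',X(0))
for r in range(134,200,3):
    print(r,[tuple(im[r,c]) for c in (328,331,334,337,340)] and [' '.join(map(str,im[r,c])) for c in (326,329,332,335,338)])
R,B=im[:,:,0],im[:,:,2];C=[(27,212),(27,226),(10,240)]
print(blob(im,(R-B>45)&(R>100),X(215),12),cen(mask('scene',390,148,C)))
```

```text
t 26.95 p [392.3 148.9 228.6] yang 46.79 zt [-0.001 -0.    -1.   ] F [ 0.4 -0.4 -0.5] w 18.7 g 12.0 j [ 0.    0.52 -0.72  2.15  0.56  0.66 -0.29]
cap [([238.5, 192.4], 0.75), ([231.7, 150.9], 0.56), ([336.1, 143.9], 0.51)]
collar [([333.1, 167.5], 0.69)]
tumbler [([326.2, 189.5], 0.7)]
inner_lid [([330.0, 169.9], 0.84), ([325.8, 191.1], 0.67)]
cap pred [337.3, 144.3] collar [332.7, 164.6] collar if lifted [337.0, 145.8] foot [326.7, 190.9]
134 ['108 108 105', '87 87 63', '118 117 78', '38 40 40', '41 35 40']
137 ['39 37 43', '34 31 38', '138 111 70', '78 68 52', '145 119 77']
140 ['36 35 37', '106 87 61', '171 144 90', '156 130 80', '75 64 49']
143 ['33 31 30', '108 88 60', '170 142 88', '171 142 92', '61 55 48']
146 ['36 36 39', '83 67 49', '148 121 76', '169 140 88', '187 155 98']
149 ['32 31 37', '28 29 35', '98 80 57', '151 123 82', '166 137 87']
152 ['28 28 30', '35 36 38', '34 33 35', '27 25 30', '33 33 36']
155 ['34 31 30', '30 24 29', '35 36 35', '36 35 42', '35 27 35']
158 ['65 63 64', '136 133 128', '153 149 143', '137 134 128', '104 102 99']
161 ['129 129 123', '156 152 14
[... 422 characters left out ...]
 141 136', '138 134 128']
179 ['137 132 126', '143 137 133', '145 140 136', '141 137 131', '133 128 122']
182 ['138 136 129', '144 139 133', '143 141 132', '142 136 132', '93 90 88']
185 ['143 141 133', '145 142 136', '142 138 132', '137 134 128', '49 50 48']
188 ['147 143 136', '164 160 152', '165 162 154', '136 135 129', '42 40 42']
191 ['157 153 147', '167 163 156', '168 163 157', '137 133 127', '38 37 40']
194 ['164 160 153', '166 162 154', '165 162 155', '75 72 71', '32 30 36']
197 ['116 113 108', '127 123 120', '63 62 62', '42 38 43', '40 38 39']
(array([336.63924051, 144.17088608]), array([329, 136,  19,  15, 158], dtype=int32)) (array([337.77039862, 142.6046153 ]), 215.3293034879025)
```

The cap is held high (wood colour at rows 137–149), there is a dark gap at rows 152–155, and the inner lid is still on the tumbler (rows 158–170).

```bash
python3 -c "
from station import arm
print(arm.hand_in())"
```

```text
the job is handed in; nothing more can be done
None
```

The job is handed in, but no verdict was returned: by the last camera and gripper readings, the tumbler stands upright, the inner lid is seated and the cap is held still in the fingers about 8 cm above where it sat.

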